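# Make up a loading pin to weight on a spring scale

### The job

The loading pin standing on the spring scale is underweight. Thread the steel change plates from the little pine shelf over it, one at a time, lowering each gently until it lies fully home and letting go so that the scale settles before the next, until the pointer rests within the height of the brass marker tab. Do not drop a plate or press the scale down to the last line of its face; leave the spare plates on their shelf and everything else where it is.

Things in the scene. Friction and masses are not known exactly. Their poses are not given: they have to be found in the camera images.
- pan_floor (a point): centre of the inner floor of the scale's round steel dish (inner diameter 110 mm, rim 8 mm above the floor), z up, x and y along the scale's; sinks with the load. A loose steel loading pin stands in it. Plates threaded over the pin rest on its shoulder, then on one another: their centres are then 34, 46 and 58 mm above this point. A plate only lying on top of the shaft has its centre 74 mm above it
- shaft_top_level (a point): point of the dish's axis level with the top of the loading pin, 68 mm above the dish floor. The pin's own axis is NOT measured: it was set down by hand and stands up to 10 mm off this point in each of the scale's x and y, to be found by feel or sight. It slides in the dish (15 mm play all round) when pushed sideways
- shoulder_level (a point): point of the dish's axis level with the pin's shoulder, 28 mm above the dish floor, where the first plate's underside comes to rest. The pin: round foot 80 mm across, 6 mm thick; shoulder 42 mm across from there to this level; above it a shaft of 25.4 mm diameter, 40 mm long, its top 3 mm tapering to 22.4 mm; total mass roughly 0.55 kg, not known exactly
- pan (a joint): how far the pan is sunk below its unloaded place, m, 0 to 0.060, growing downwards; about 0.008 with the bare pin. Spring 0.20 N per mm (a plate sinks it about 12 mm), damped, settles in about 1 s. The last line of the face is at 0.055: the pan must not be pushed below that, nor slammed down faster than 0.2 m/s
- pointer (a point): tip of the thin black pointer (3 mm high) that is fixed to the pan and moves up and down with it in front of the white graduated face, on the side of the scale away from the robot
- tab_mid (a point): middle of the brass marker tab, a flat 16 mm high and 24 mm wide piece beside the slot, just behind the pointer's tip; z up. It is set to a different height each time and fixed: the weight is right when the pointer is level with any part of it (within 8 mm above or below this point). Two or three plates are needed
- shelf_top (a point): centre of the low fixed pine shelf, level with its top 40 mm above the table, axes along its edges: two battens run along its x (220 mm long, 44 mm wide, middles 60 mm either side of this point in y) on two cross boards 12 mm high. Two plates start on each batten, about 120 mm apart, overhanging it by about 10 mm in +y and -y, so that fingers closing along the shelf's y can reach below them
- plate1_mid (a point): loose plain steel quarter-kilo change plate, a flat ring 64 mm across and 12 mm thick with a 27 mm hole, about 0.25 kg (each may be 5 % off), lying flat on the pine shelf at the start; this point is its centre, half-way up, z along the hole
- plate2_mid (a point): loose plain steel quarter-kilo change plate, a flat ring 64 mm across and 12 mm thick with a 27 mm hole, about 0.25 kg (each may be 5 % off), lying flat on the pine shelf at the start; this point is its centre, half-way up, z along the hole
- plate3_mid (a point): loose plain steel quarter-kilo change plate, a flat ring 64 mm across and 12 mm thick with a 27 mm hole, about 0.25 kg (each may be 5 % off), lying flat on the pine shelf at the start; this point is its centre, half-way up, z along the hole
- plate4_mid (a point): loose plain steel quarter-kilo change plate, a flat ring 64 mm across and 12 mm thick with a 27 mm hole, about 0.25 kg (each may be 5 % off), lying flat on the pine shelf at the start; this point is its centre, half-way up, z along the hole
- kettlebell: bystander: black 4 kg kettlebell, 120 mm across, 172 mm high, origin under its centre
- stopwatch: bystander: black plastic stopwatch lying flat, 60 mm across, 16 mm thick, origin under its centre
- collar1: bystander: steel spring collar lying flat, ring 60 mm across, 22 mm high, with two rubber-gripped handles reaching 78 mm to its +x; origin under the ring's centre
- collar2: bystander: a second such spring collar
- scale: the fixed spring scale: grey housing 150 x 150 mm, 86 mm high, origin under its centre, graduated face on its +x side; the unloaded dish floor is 156 mm above the table
Not all that is in view belongs to the job. What is shaped like the part that bears plate1_mid but pink or red is not meant. Leave any green look-alike of the scale alone.

How it is judged:
By the outcome, as a careful person would: the job done as asked, in the order asked, and still so for the second after the job is handed in, with the robot touching nothing.
It also fails if it takes over 72 s, if anything falls off the work surface, if the arm or the gripper's body presses on something with over 40 N, if the wrist force passes 120 N, or if a joint passes its speed limit or range.

### The arm

A 6-joint arm with a two-finger parallel gripper is mounted at the origin on the work surface. World frame = base frame: x ahead of the robot, y to its left, z up, the work surface at z = 0. Lengths are in m, angles in rad, forces in N, time in s.
With the tool pointing down it reaches from about 0.35 to 0.85 m from the base axis. Payload 8.1 kg.
Tool frame: the origin (TCP) lies midway between the tips of the shut fingers; the grasp point (between the pads) lies 19 mm behind it (robot.grip_point_offset is the distance from the TCP to the grasp point, in m); z points along the fingers, y is the line along which they close (so a half turn about z gives the same grasp; the last joint's range is limited). The gripper opens to 93 mm and grips with 3 to 60 N. Pads are 15 mm wide; open, the fingers measure 128 mm over their backs; the gripper's body (75 mm by 188 mm) begins 65 mm behind the grasp point.
Start: joints at [1.036, 0.13, 1.488, -0, 1.523, -0.085], TCP at [0.261, 0.54, 0.219] pointing down, gripper open.
Joint ranges: [-2.96, 2.96], [-0.89, 2.26], [0.02, 2.5], [-1.34, 4.48], [0, 2.73], [-2.66, 2.66]. Speed limits (rad/s): [2.39, 2.39, 2.79, 3.14, 3.14, 3.14].

### API

Orientations are given as a rotation vector (axis times angle).
In Python, from plant import robot, read_camera, job gives the robot as it stands.
- The arm moves only by the shell command python3 -m inch 'ROWS' [FORCE]. ROWS is JSON, one flat list of numbers, 5 for each row, row after row: the shift along the world's x, y, z in mm, then the turn about the world's z in degrees, then the opening in per cent of the stroke, from 0 (shut) to 100 (fully open). In form: [dx, dy, dz, yaw, hand, dx, dy, dz, yaw, hand, ...]. A call has 1 to 10 rows; each row is the pose to reach, as a shift and turn from the pose commanded when the call began; what a row does not reach only later rows make up. A row lasts 1/12 s, in which the tool goes at most 41.7 mm and 7.16 degrees, less where a joint would pass 70% of its speed; a pose out of reach is approached as far as the arm can. A call with a gripper value outside its range is refused whole. The fingers move at their own pace and stop on an object; FORCE is the grip in N (left out, the last holds). Time passes only in rows, so rows that repeat a pose let the fingers close. It gives the time, the measured TCP pose, the force, the opening and the grip force at its end, in the units of the state.
- robot.read_state(): the state, without advancing time (a new reading comes with each control period).
- read_camera(name): name is "scene" or "top"; returns a dict with "image" (400x640x3 uint8, blue, green, red), "K" (3x3 intrinsics, pixels), "extrinsics" (4x4, takes a point from world to camera coordinates). Camera axes: x right, y down, z forward; pixel columns grow to the right and rows downward; lengths in m; the calibration is good to about 2 mm. A picture is of the moment at which its call begins. There is no depth.
- job.close_job(): hands the job in; it is judged then, once.
The state is a dict: "t": time; "q": joint angles; "dq": joint speeds; "joint_torque": joint torques, N m; "tool_pos": TCP position; "orientation": TCP orientation; "force": force on the tool from outside, world axes, zero at the start; "wrist_torque": the same for the moment, N m; "opening": finger opening in m; "gripper_force": force on a finger pad.
Only numpy, scipy, OpenCV 4.12 (cv2) and the standard library are available. Lean on these libraries where they do the work, as an engineer would, in place of code of your own. Each camera call takes 0.05 s, during which the arm holds its last target. There are 200 camera calls.

## Working session

There is one attempt and no reset: what is moved stays moved. The work goes in short steps, Python scripts to look and compute and a shell command to move; the robot and the scene stay as the last step left them, time stands still between calls to the robot, and variables do not carry over. Pictures are saved under pics/ and viewed, at most 12 in all, crops included, and the job is handed in when it is done.

```bash
mkdir -p pics; ls; cat > h.py <<'E'
import numpy as np, cv2
from plant import robot, read_camera, job
def cam(n):
    c=read_camera(n); return c["image"],np.array(c["K"]),np.array(c["extrinsics"])
def ray(K,E,u,v):
    d=E[:3,:3].T@np.linalg.inv(K)@[u,v,1]; return -E[:3,:3].T@E[:3,3],d
def onplane(K,E,u,v,z):
    o,d=ray(K,E,u,v); return o+d*(z-o[2])/d[2]
def proj(K,E,p):
    q=K@(E[:3,:3]@np.array(p)+E[:3,3]); return q[:2]/q[2]
E
python3 - <<'E'
from h import *
for n in("scene","top"):
    i,K,E=cam(n); cv2.imwrite(f"pics/{n}0.png",i); print(n,K.tolist(),(-E[:3,:3].T@E[:3,3]).round(3),E[2,:3].round(2))
print(robot.read_state())
E
```

```text
pics
scene [[446.31152364765916, 0.0, 319.12426468708776], [0.0, 446.31152364765916, 196.21407024884942], [0.0, 0.0, 1.0]] [ 1.547 -0.145  0.925] [-0.79  0.03 -0.62]
top [[471.2230096293855, 0.0, 316.5778359515335], [0.0, 471.2230096293855, 203.29634147436647], [0.0, 0.0, 1.0]] [ 0.37  -0.087  1.505] [ 0.14 -0.   -0.99]
{'t': 0.1, 'q': array([ 1.03560204e+00,  1.31053683e-01,  1.48912743e+00,  2.90605326e-05,
        1.52299150e+00, -8.54063275e-02]), 'dq': array([ 5.34183763e-04, -2.20473558e-03, -2.29710849e-03, -3.34157379e-03,
        4.13681696e-04, -5.24571580e-06]), 'joint_torque': array([ 7.83234500e-04, -5.61335385e+01, -4.93095088e+01,  7.70038250e-02,
        2.90679408e-02, -1.54081744e-05]), 'tool_pos': array([0.26058881, 0.5399159 , 0.21773502]), 'orientation': array([-7.00472841e-01, -3.06198172e+00,  2.34896823e-03]), 'force': array([ 0.49708777, -0.42315901, -0.6006787 ]), 'wrist_torque': array([-0.03740239, -0.04231865,  0.00468221]), 'gripper_force': 0.0, 'opening': 0.09293167754229292}
```

View pics/scene0.png

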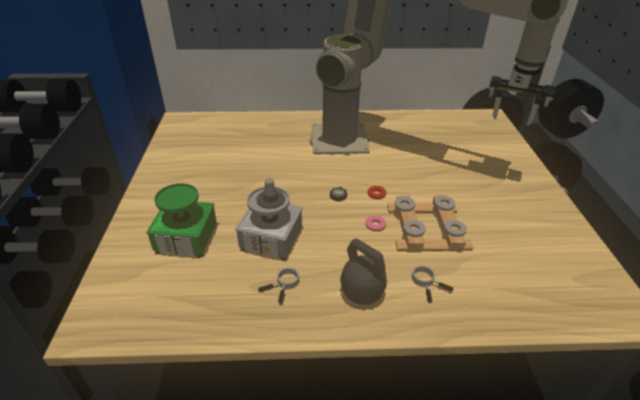

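View pics/top0.png

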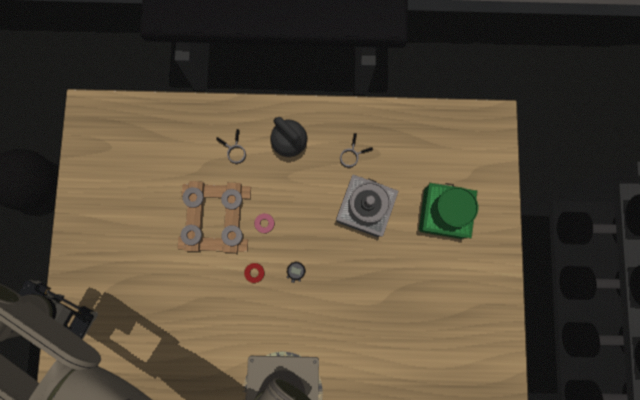

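The two views agree. In the top view the four plates are near (193,197), (232,198), (191,235) and (232,236), and the scale with its pin is near (368,203). The kettlebell is near (289,137), and the pink and red rings are decoys. Next I'll take enlarged crops and measure.

```bash
python3 - <<'E'
from h import *
t,K,E=cam("top"); s,Ks,Es=cam("scene")
hsv=cv2.cvtColor(t,cv2.COLOR_BGR2HSV)
m=((hsv[...,1]<70)&(hsv[...,2]>60)).astype(np.uint8)*255
for (u,v) in [(193,197),(232,198),(191,235),(232,236)]:
    mm=np.zeros_like(m); mm[v-16:v+17,u-16:u+17]=m[v-16:v+17,u-16:u+17]
    c=max(cv2.findContours(mm,0,1)[0],key=cv2.contourArea); (a,b),r,_=cv2.fitEllipse(c)
    print((round(a,1),round(b,1)),np.round(r,1),onplane(K,E,a,b,.050).round(4), hsv[v,u-9])
# shelf wood mask & batten contour
for n,p in [("scalebase",(368,205))]: print(onplane(K,E,*p,.08))
A=cv2.resize(t[165:245,325:405],(400,400),interpolation=cv2.INTER_CUBIC)
B=cv2.resize(s[170:260,225:315],(400,400),interpolation=cv2.INTER_CUBIC)
cv2.imwrite("pics/c1.png",np.hstack([A,B]))
C=cv2.resize(t[170:265,165:260],(400,400),interpolation=cv2.INTER_CUBIC)
cv2.imwrite("pics/c2.png",C)
E
```

```text
(192.6, 196.9) [19.3 20.4] [0.5896 0.2937 0.05  ] [  9  16 109]
(231.2, 198.7) [19.3 20.2] [0.587  0.1732 0.05  ] [  8  18 115]
(190.9, 234.5) [19.5 20.8] [0.4724 0.292  0.05  ] [ 10  14 110]
(231.6, 235.2) [20.  20.5] [0.4732 0.1665 0.05  ] [  8  18 116]
[ 0.57276016 -0.25032144  0.08      ]
```

View pics/c1.png

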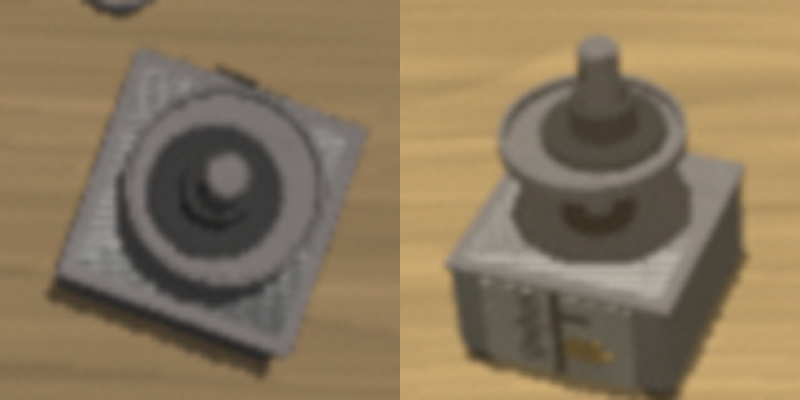

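View pics/c2.png

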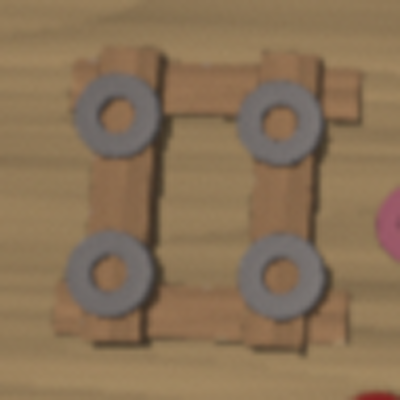

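The crops show the pin's shaft top at about (371,200) in the top view and (270,180) in the scene view. The face has a black pointer at about (265,242) and a brass tab just below it at about (268,249). The shelf is turned a few degrees. Next I'll measure each of these.

```bash
cat >> h.py <<'E'
def tri(A,B):
    M=[];b=[]
    for o,d in(A,B):
        d=d/np.linalg.norm(d);P=np.eye(3)-np.outer(d,d);M.append(P);b.append(P@o)
    x=np.linalg.lstsq(np.vstack(M),np.hstack(b),rcond=None)[0]
    return x,[float(np.linalg.norm(P@x-q)) for P,q in zip(M,b)]
E
python3 - <<'E'
from h import *
t,K,E=cam("top"); s,Ks,Es=cam("scene")
g=cv2.cvtColor(t,cv2.COLOR_BGR2GRAY).astype(float); 
def cen(g,u,v,r,thr,bright=True):
    w=g[v-r:v+r+1,u-r:u+r+1]; m=((w>thr) if bright else (w<thr)).astype(np.uint8)
    n,l,st,c=cv2.connectedComponentsWithStats(m,connectivity=4); k=l[r,r]; return c[k]+[u-r,v-r],st[k]
print(g[193:208,362:380].astype(int))
c,st=cen(g,371,200,8,85); print("pin top",c,st, onplane(K,E,*c,.216))
hs=cv2.cvtColor(s,cv2.COLOR_BGR2HSV); gs=cv2.cvtColor(s,cv2.COLOR_BGR2GRAY)
print(gs[176:200,262:278])
print("sat/val face"); print(hs[236:256,256:276,1]); print(gs[236:256,256:276])
# shelf yaw from wood mask
ht=cv2.cvtColor(t,cv2.COLOR_BGR2HSV); print("wood batten",ht[215,195],ht[215,235],"table",ht[215,213],ht[230,150])
# scale housing corners by hand from crop -> z=.086
P=[onplane(K,E,u/5+325,v/5+165,.086) for u,v in((145,48),(367,128),(285,355),(58,275))]
print(np.round(P,4), np.mean(P,0))
E
```

```text
[[ 58  58  59  58  57  58  58  58  59  58  60  58  60  64  78  93 110 116]
 [ 59  59  58  59  57  60  59  59  61  61  59  58  59  58  62  76 100 114]
 [ 58  59  58  58  60  63  66  74  78  80  72  62  58  58  58  62  82 104]
 [ 59  58  56  60  66  79  88  98 105 107  96  81  64  59  59  59  65  89]
 [ 57  59  59  61  76  97 111 115 117 118 114 100  76  60  58  58  57  74]
 [ 54  58  58  58  81 109 118 119 118 117 117 111  87  65  58  56  58  64]
 [ 54  57  56  62  84 111 118 118 116 116 116 112  95  70  59  58  58  58]
 [ 56  60  57  60  84 110 118 117 115 115 115 110  93  70  59  59  58  58]
 [ 57  58  50  46  70 104 114 117 116 115 115 108  86  68  59  59  58  58]
 [ 56  57  46  37  53  87 106 113 116 113 109  97  79  64  59  59  58  58]
 [ 56  57  43  37  45  69  87 101 106 104  91  79  65  60  60  58  59  58]
 [ 54  58  48  43  42  51  60  71  82  77  67  63  60  58  61  59  58  59]
 [ 44  55  56  44  42  44  45  48  51  52  57  59  59  57  58  60  60  60]
 [ 38  49  55  49  44  40  42  42  45  48  54  58  59  60  59  58  58  60]
 [ 34  37  50  55  55  47  44  47  56  58  56  51 
[... 4661 characters left out ...]
82  83  82  81  79  80  84  94 104 103  94
   93  94]
 [ 90  91  91  83  64  62  75  85  88  85  86  83  83  83  89  92  92  90
   93  93]
 [ 93  93  93  84  66  63  76  87  88  88  87  88  86  86  88  90  91  93
   94  95]
 [ 90  92  90  86  71  69  78  86  89  87  88  88  88  87  89  92  91  93
   93  95]
 [ 97  97  92  86  81  81  85  87  89  88  88  89  88  89  88  89  91  93
   94  95]
 [130 127 118 100  95  93  89  91  91  90  90  91  90  90  88  90  92  93
   95  94]]
wood batten [ 14 113 133] [ 14 115 133] table [ 17  99 149] [ 17  98 143]
[[ 0.6651 -0.206   0.086 ]
 [ 0.6185 -0.3423  0.086 ]
 [ 0.4785 -0.2925  0.086 ]
 [ 0.5238 -0.1548  0.086 ]] [ 0.57150889 -0.24891403  0.086     ]
```

```bash
python3 - <<'E'
from h import *
t,K,E=cam("top"); s,Ks,Es=cam("scene")
print("proj pin",proj(Ks,Es,(.569,-.241,.216)), tri(ray(K,E,370.3,199.6),ray(Ks,Es,269.4,180.3)))
a=proj(Ks,Es,(.645,-.275,.07));b=proj(Ks,Es,(.645,-.275,.04)); print("30mm =",a,b,"need mm",6.7*30/(b-a)[1])
for p in ((192.6,196.9),(231.2,198.7),(190.9,234.5),(231.6,235.2)):
    q=onplane(K,E,*p,.046); print(q.round(4), proj(Ks,Es,q).round(1))
print(robot.read_state()["tool_pos"])
E
```

```text
proj pin [267.58144514 179.57868045] (array([ 0.5688999 , -0.23873452,  0.21371968]), [0.00247720326292205, 0.002477203262921544])
30mm = [257.08045832 238.7661535 ] [257.90809859 246.55281517] need mm 25.81337272435357
[0.5903 0.2947 0.046 ] [454. 228.]
[0.5875 0.1739 0.046 ] [413.  228.1]
[0.4727 0.2929 0.046 ] [443.1 202.7]
[0.4734 0.1672 0.046 ] [403.5 203.6]
[0.26082481 0.54026603 0.21847844]
```

Both views agree on the pin top to about 2.5 mm. The pointer sits about 26 mm above the tab middle, so two plates should bring it level. I'll start with the near plate at (0.473, 0.167).

```bash
python3 -m inch '[40,-70,0,7,100, 80,-140,0,14,100, 110,-195,0,20,100, 140,-250,0,23,100, 170,-300,0,23,100, 200,-350,0,23,100, 212,-373,0,23,100, 212,-373,0,23,100, 212,-373,0,23,100, 212,-373,0,23,100]' 20
```

```text
t: 1.23
tool_pos: [0.4664, 0.1779, 0.219]
orientation: [0.076, 3.14, 0.0]
force: [0.8, 1.2, -0.2]
opening: 0.0931
gripper_force: 0.0
```

```bash
python3 -m inch '[0,0,-30,0,100, 0,0,-60,0,100, 0,0,-60,0,100]'
```

```text
t: 1.48
tool_pos: [0.4627, 0.1778, 0.1528]
orientation: [-0.08, -3.132, 0.004]
force: [-1.0, 0.0, -1.1]
opening: 0.0928
gripper_force: 0.0
```

```bash
python3 -m inch '[5,-5,-20,0,100, 10,-10,-40,0,100, 10,-10,-60,0,100, 10,-10,-70,0,100, 10,-10,-70,0,100, 10,-10,-70,0,100]'
```

```text
t: 1.98
tool_pos: [0.4756, 0.1703, 0.0894]
orientation: [-0.075, -3.14, 0.0]
force: [0.4, -0.0, 0.2]
opening: 0.0929
gripper_force: 0.0
```

```bash
python3 -m inch '[-2,-3,-20,0,100, -2,-3,-40,0,100, -2,-3,-58,0,100, -2,-3,-58,0,100, -2,-3,-58,0,100, -2,-3,-58,0,80]' 20
python3 - <<'E'
from h import *
t,K,E=cam("top"); s,Ks,Es=cam("scene")
A=cv2.resize(t[170:265,165:260],(400,400),interpolation=cv2.INTER_CUBIC)
B=cv2.resize(s[170:270,370:470],(400,400),interpolation=cv2.INTER_CUBIC)
cv2.imwrite("pics/g1.png",np.hstack([A,B]))
E
```

```text
t: 2.48
tool_pos: [0.4751, 0.1673, 0.0328]
orientation: [0.075, 3.138, 0.001]
force: [-0.3, -0.4, 0.1]
opening: 0.0895
gripper_force: 0.0
```

View pics/g1.png

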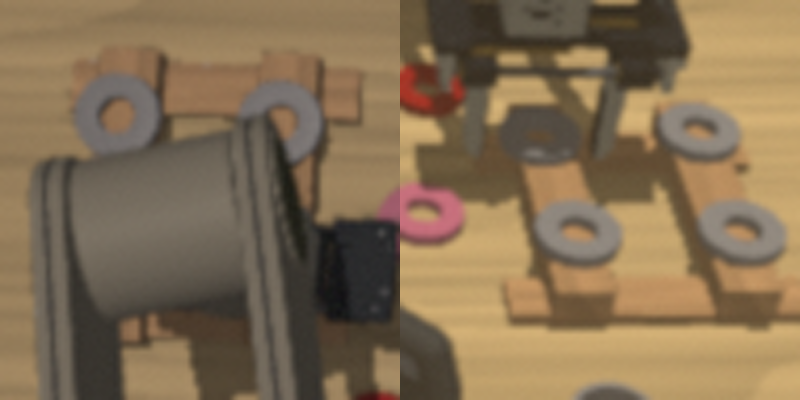

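The fingers straddle the near plate evenly. In the scene crop it sits at about (540,135), between fingers at (478,110) and (606,110). Closing now.

```bash
python3 -m inch '[-1,0,0,0,60, -1,0,0,0,60, -1,0,0,0,60, -1,0,0,0,60, -1,0,0,0,60, -1,0,0,0,60]' 25
```

```text
t: 3.08
tool_pos: [0.4732, 0.1672, 0.0314]
orientation: [0.076, 3.14, 0.001]
force: [-0.6, 1.1, 6.0]
opening: 0.0627
gripper_force: 24.7
```

```bash
python3 -m inch '[0,0,10,0,60, 0,0,40,0,60, 0,0,80,0,60, 0,0,120,0,60, 0,0,160,0,60, 0,-15,200,0,60, 12,-50,220,0,60, 22,-90,220,0,60, 32,-130,220,0,60, 32,-130,220,0,60]' 25
```

```text
t: 3.92
tool_pos: [0.5057, 0.0301, 0.2513]
orientation: [0.085, 3.139, -0.006]
force: [-0.3, -0.4, -2.7]
opening: 0.0626
gripper_force: 24.7
```

```bash
python3 -m inch '[10,-35,0,0,60, 20,-75,0,0,60, 30,-115,0,0,60, 40,-155,0,0,60, 50,-195,0,0,60, 58,-230,0,0,60, 64,-260,0,0,60, 64,-270,0,0,60, 64,-270,0,0,60, 64,-270,0,0,60]' 25
```

```text
t: 4.75
tool_pos: [0.5681, -0.233, 0.25]
orientation: [-0.078, -3.139, -0.002]
force: [1.7, 0.3, -2.8]
opening: 0.0627
gripper_force: 24.7
```

```bash
python3 -m inch '[1,-7,-15,0,60, 1,-7,-33,0,60, 1,-7,-33,0,60, 1,-7,-33,0,60]' 25
python3 - <<'E'
from h import *
t,K,E=cam("top"); s,Ks,Es=cam("scene")
B=cv2.resize(s[130:260,210:330],(554,600),interpolation=cv2.INTER_CUBIC)
p=robot.read_state()["tool_pos"];print(p)
print("plate centre",proj(Ks,Es,p+[0,0,.015]), "pin top",proj(Ks,Es,(.569,-.240,.216)))
cv2.imwrite("pics/p1.png",B)
E
```

```text
t: 5.08
tool_pos: [0.5689, -0.2381, 0.2166]
orientation: [-0.074, -3.138, -0.003]
force: [-0.6, 0.1, -2.1]
opening: 0.0625
gripper_force: 24.7
[ 0.57009347 -0.23914318  0.21883748]
plate centre [267.83825196 174.3996263 ] pin top [267.95374066 179.57305717]
```

View pics/p1.png

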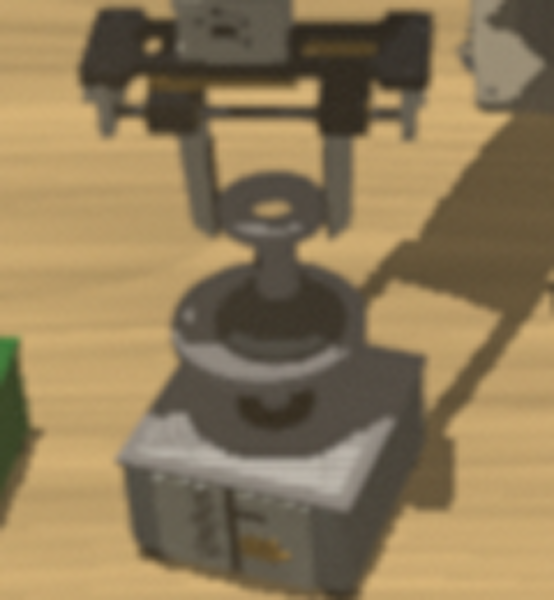

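The plate hangs level, just above the shaft. Its centre is at about (272,208) in the crop and the shaft's centre column is about 278, so the plate is a few mm short in +y. I'll measure the offset to sub-pixel.

```bash
python3 - <<'E'
from h import *
s,Ks,Es=cam("scene")
g=cv2.cvtColor(s,cv2.COLOR_BGR2GRAY).astype(int)
print("shaft/plate rows, cols 250..290")
for v in range(164,196): print(v,g[v,254:286])
print(robot.read_state()["tool_pos"])
E
```

```text
shaft/plate rows, cols 250..290
164 [ 76  74 117 157 165 165 164 163 164 162 163 163 163 164 165 163 165 165
 166 165 164 163 164 163 159 133  93  86  91  91  91 102]
165 [ 81  75 116 156 166 163 164 164 164 164 163 163 162 163 162 164 163 164
 165 165 164 165 164 165 162 136  93  87  90  92  90 102]
166 [ 81  73 110 151 163 163 163 163 162 159 151 149 148 146 143 143 145 145
 145 150 157 161 163 164 161 136  94  90  90  91  92 102]
167 [ 82  71 101 144 161 164 161 156 145 133 122 114 109 104 100  97 100 101
 106 116 130 141 147 157 158 136  93  88  91  91  92 102]
168 [ 83  73  98 142 161 159 149 132 111  93  86  84  82  78  78  74  76  77
  80  83  90 100 114 135 149 134  96  89  92  90  92 102]
169 [ 85  74  93 133 152 137 111  93  82  77  76  75  75  76  75  76  77  76
  76  75  75  76  84 104 124 121  94  88  91  92  91 104]
170 [ 88  75  83 114 123 105  85  79  76  76  77  77  74  77  77  76  78  77
  77  76  75  76  75  82  95  96  86  90  90  92  91 102]
171 [ 90  77  72  89  92  83  77  76  76  76  76  76  76  76  77  77  78  76
  77  76  77  75  76  76  78  76  79  89  91  
[... 2461 characters left out ...]
8  78  78  78  78  74  68  63  69  76  77  78  79  78  78
  77  74  68  60  59  67  69  73  76  75  78  88 106 129]
191 [ 82  77  76  77  78  77  76  72  68  60  58  66  75  79  77  79  78  77
  78  75  69  61  55  58  59  62  68  73  73  77  84 101]
192 [75 79 78 77 77 76 70 66 61 58 56 62 72 78 78 79 79 79 75 73 65 57 55 53
 53 55 60 66 69 75 76 80]
193 [77 78 77 78 76 68 62 59 56 56 56 59 69 74 77 78 76 76 73 68 62 57 52 55
 56 56 54 58 63 70 76 76]
194 [78 77 77 75 69 62 58 57 56 56 55 57 61 66 71 72 71 69 64 59 55 55 54 56
 54 54 54 54 56 65 73 76]
195 [78 77 80 73 62 57 56 56 56 55 55 55 57 57 59 58 60 59 58 56 56 56 54 54
 55 56 53 57 55 60 69 76]
[ 0.57034272 -0.23952171  0.21924138]
```

In the scene view, after correcting for lean, plate and shaft agree to about 1 mm. I'll shift −1 mm in x and lower slowly, watching the force.

```bash
python3 -m inch '[-1,0,-4,0,60, -1,0,-8,0,60, -1,0,-11,0,60, -1,0,-14,0,60, -1,0,-17,0,60, -1,0,-20,0,60, -1,0,-23,0,60, -1,0,-26,0,60, -1,0,-26,0,60, -1,0,-26,0,60]' 25
python3 - <<'E'
from h import *
s,Ks,Es=cam("scene")
f=np.mean([robot.read_state()["force"] for _ in range(3)],0);print(f,robot.read_state()["tool_pos"],robot.read_state()["wrist_torque"])
B=cv2.resize(s[130:260,210:330],(554,600),interpolation=cv2.INTER_CUBIC)
cv2.imwrite("pics/p2.png",B)
g=cv2.cvtColor(s,cv2.COLOR_BGR2GRAY).astype(int)
for v in range(180,200): print(v,g[v,258:282])
for v in range(238,252): print(v,g[v,258:272])
E
```

```text
t: 6.07
tool_pos: [0.5688, -0.24, 0.1916]
orientation: [-0.076, -3.141, -0.0]
force: [-0.1, 2.6, 0.3]
opening: 0.0628
gripper_force: 24.7
[-0.9752474   2.57378959  0.35742805] [ 0.56877566 -0.24005819  0.1917411 ] [ 0.45578856  0.1534657  -0.02379423]
180 [83 79 76 76 77 77 75 76 79 78 78 78 77 75 76 75 75 76 75 75 73 70 76 89]
181 [78 76 75 76 75 75 77 84 84 79 75 75 78 76 75 74 75 75 74 75 73 70 76 88]
182 [75 77 76 76 76 76 80 92 93 80 75 76 75 76 75 75 74 76 75 75 76 72 76 88]
183 [75 77 78 76 75 76 82 89 85 77 74 75 75 74 76 75 75 76 75 75 72 72 74 86]
184 [75 77 78 77 76 76 76 78 76 74 73 75 76 73 75 75 76 76 75 76 75 72 72 82]
185 [74 77 78 78 79 81 80 81 80 80 79 80 79 80 79 80 78 74 77 74 74 71 73 81]
186 [ 80  79  83  89  99 102 102 103 103 104 103 103 102 103 102  97  89  79
  76  75  75  82  82  83]
187 [103  91  88  98 111 118 119 123 128 129 128 126 123 121 117 109  96  82
  77  81  96 110 106  88]
188 [136 118  95  90  92  98 104 110 117 118 117 113 112 106  97  90  84  78
  85 102 125 140 128 100]
189 [152 141 120  98  84  82  85  89  91  93  89  87  86  86  82  78  7
[... 917 characters left out ...]
8 103]
239 [ 81  61  65  83  94  96  96  97  98  99  98  98 102 107]
240 [83 61 62 81 94 97 97 95 95 94 95 95 96 99]
241 [84 66 62 80 94 98 97 95 94 94 95 95 93 93]
242 [82 67 63 79 92 94 95 93 95 95 94 95 96 94]
243 [80 63 61 72 82 85 87 90 91 94 93 96 96 95]
244 [84 67 56 62 67 70 73 77 81 86 92 93 96 97]
245 [91 75 58 68 79 83 80 72 73 77 89 97 96 94]
246 [ 94  80  62  73  92  98  97  84  78  80  95 102  98  95]
247 [ 94  81  61  68  84  86  86  83  80  81  95 101  97  95]
248 [91 79 62 63 76 78 81 81 79 80 85 91 91 96]
249 [ 88  81  63  64  76  80  81  82  79  80  81  86  94 103]
250 [ 90  84  65  62  75  85  85  84  81  82  83  88  97 108]
251 [94 85 67 62 77 89 91 88 87 86 86 85 89 96]
```

View pics/p2.png

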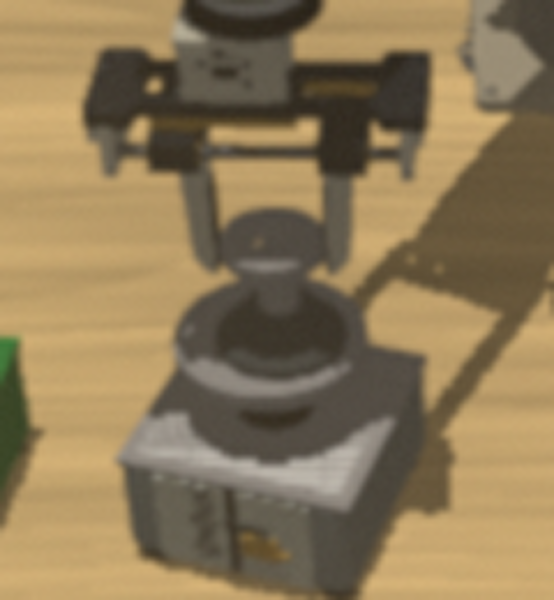

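The light gap is now at the left of the hole, at about (258,243) in the crop. The pointer has dropped about 10 mm and the tool is being pushed +y, so the plate's +y hole edge is sitting on the shaft's taper. I'll raise, shift +3 mm in y, and lower again.

```bash
python3 -m inch '[0,0,4,0,60, 0,0,8,0,60, 0,0,12,0,60, 0,0,16,0,60, 0,3,18,0,60, 0,3,18,0,60, 0,3,12,0,60, 0,3,9,0,60, 0,3,6,0,60, 0,3,3,0,60]' 25
python3 -m inch '[0,0,-2,0,60, 0,0,-3,0,60, 0,0,-3,0,60, 0,0,-3,0,60]' 25
cat > look.py <<'E'
from h import *
s,Ks,Es=cam("scene")
g=cv2.cvtColor(s,cv2.COLOR_BGR2GRAY).astype(int)
st=robot.read_state();print(st["force"].round(2),st["tool_pos"].round(4),st["wrist_torque"].round(2))
p=proj(Ks,Es,st["tool_pos"]+[0,0,.015]).round(1);print("plate px",p)
for v in range(int(p[1])-4,int(p[1])+16): print(v,g[v,256:284])
print("pointer col262-265 from row 236",g[236:262,262:266].mean(1).round().astype(int))
E
python3 look.py
```

```text
t: 6.95
tool_pos: [0.5686, -0.2375, 0.194]
orientation: [-0.076, -3.14, 0.001]
force: [0.2, -2.5, -0.8]
opening: 0.0626
gripper_force: 24.7
t: 7.28
tool_pos: [0.5686, -0.2375, 0.1918]
orientation: [-0.076, -3.141, 0.001]
force: [-0.9, -2.6, 0.2]
opening: 0.0624
gripper_force: 24.7
[-0.44 -3.21 -0.98] [ 0.5687 -0.2375  0.1919] [-0.64  0.13 -0.02]
plate px [269.1 182.2]
178 [ 79  71 100 122 106  85  76  75  76  76  77  75  76  78  78  78  75  77
  76  75  75  74  78  87  89  86  89  92]
179 [81 66 80 95 86 76 76 75 77 77 76 76 76 77 77 76 76 76 76 76 75 76 75 76
 74 79 89 90]
180 [82 64 68 77 79 75 76 76 76 76 75 75 77 74 77 75 75 74 77 75 75 75 75 73
 72 77 90 92]
181 [83 70 65 72 76 76 77 76 75 75 75 74 76 76 74 76 77 78 79 75 74 76 76 75
 72 77 87 91]
182 [85 74 69 74 78 77 76 77 76 75 75 74 75 75 76 75 76 79 81 76 76 76 77 73
 72 75 89 91]
183 [88 77 71 75 77 78 75 77 76 73 75 76 75 75 74 76 77 76 77 76 75 75 74 75
 70 75 87 91]
184 [91 80 72 76 77 74 76 77 76 73 74 75 76 76 74 76 76 75 76 75 77 76 77 74
 71 72 82 90]
185 [90 81 70 73 76 77 79 78 80 80 81 80 80 80 79 80 80 81 80 78
[... 725 characters left out ...]
83  95 110 131]
192 [92 82 78 78 78 76 76 71 67 68 74 77 79 77 78 76 76 74 70 62 59 66 71 75
 76 77 85 99]
193 [78 78 77 78 77 75 70 65 59 65 72 77 77 77 78 78 77 74 68 60 56 58 62 69
 71 72 77 79]
194 [76 78 78 77 75 69 62 57 56 62 72 77 78 79 78 78 78 75 70 61 55 54 56 58
 62 67 72 76]
195 [77 77 75 73 68 63 58 54 56 60 68 76 79 76 77 78 77 73 65 57 54 53 55 54
 56 60 65 73]
196 [78 75 72 66 60 57 54 55 55 58 63 70 73 74 73 74 71 67 61 55 52 54 55 56
 53 53 57 64]
197 [77 73 65 59 56 56 54 55 54 56 57 60 63 67 67 64 60 59 56 55 53 56 53 53
 54 54 55 57]
pointer col262-265 from row 236 [111 109  98  95  95  95  88  72  72  92  98  85  78  80  83  86  87  88
  90  93 100 124 156 166 166 166]
```

The side force has flipped from +2.6 to −2.6 N, so the pin's axis lies about midway in y. I'll ease up, go back 1.3 mm, and lower again.

```bash
python3 -m inch '[0,0,4,0,60, 0,0,8,0,60, 0,0,12,0,60, 0,-1.3,14,0,60, 0,-1.3,14,0,60, 0,-1.3,9,0,60, 0,-1.3,5,0,60, 0,-1.3,2,0,60, 0,-1.3,0,0,60, 0,-1.3,0,0,60]' 25
python3 look.py | grep -E "force|\[|point" | sed -n '1,4p;22,26p'
```

```text
t: 8.17
tool_pos: [0.5683, -0.2381, 0.1904]
orientation: [-0.076, -3.139, -0.001]
force: [-0.6, -0.0, -1.5]
opening: 0.0627
gripper_force: 24.7
[-0.76 -0.15 -2.52] [ 0.5684 -0.2382  0.1908] [0.04 0.03 0.  ]
plate px [268.9 182.5]
178 [ 80  77 110 124 108  88  78  76  75  76  75  76  74  75  74  76  76  76
179 [79 70 86 96 84 77 75 76 75 76 76 75 75 75 75 74 76 75 75 76 75 75 74 78
197 [71 61 56 55 54 56 56 54 56 55 55 54 56 54 54 55 55 55 56 55 52 54 53 54
pointer col262-265 from row 236 [112 110 100  94  84  70  75  90  95  92  86  82  80  80  83  86  86  88
```

It's threaded: no side force, the plate's full weight is on the hand, and the pointer is back at its rest row of 241. Lowering the plate home.

```bash
python3 -m inch '[0,0,-5,0,60, 0,0,-10,0,60, 0,0,-15,0,60, 0,0,-20,0,60, 0,0,-23,0,60, 0,0,-26,0,60, 0,0,-29,0,60, 0,0,-31,0,60, 0,0,-33,0,60, 0,0,-33,0,60]' 25
python3 look.py | tail -2; python3 look.py | head -1
```

```text
t: 9.05
tool_pos: [0.5688, -0.2385, 0.1584]
orientation: [0.076, 3.141, 0.0]
force: [-0.7, 0.6, -0.3]
opening: 0.0624
gripper_force: 24.7
pointer col262-265 from row 236 [112 110  99  95  95  95  86  70  74  94  98  84  78  80  83  86  87  88
  90  94 100 125 156 166 166 166]
[-0.19  0.07 -0.43] [ 0.5688 -0.2385  0.1588] [0.09 0.14 0.03]
```

```bash
python3 -m inch '[0,0,-1,0,60, 0,0,-2,0,60, 0,0,-3,0,60, 0,0,-3,0,60, 0,0,-3,0,66, 0,0,-3,0,70, 0,0,-3,0,75, 0,0,-3,0,85, 0,0,-3,0,95, 0,0,-3,0,95]' 25
python3 look.py | sed -n '1p;23,30p'
```

```text
t: 9.98
tool_pos: [0.5688, -0.2385, 0.1557]
orientation: [0.076, 3.141, -0.0]
force: [-0.5, 0.1, -0.2]
opening: 0.0849
gripper_force: 0.0
[1.15 1.03 1.18] [ 0.5688 -0.2385  0.1557] [ 0.1   0.01 -0.02]
198 [ 74  74  67  66  71  79  88 100 112 116 120 124 126 126 125 123 121 115
 110 101  91  79  75  70  62  56  54  60]
199 [ 75  70  62  60  67  74  82  86  93  98 103 109 114 112 113 111 105  96
  90  86  81  74  70  62  57  55  55  56]
200 [74 63 58 56 56 64 71 74 78 85 87 88 90 90 88 89 84 82 79 76 71 67 59 55
 53 56 53 54]
201 [70 60 56 55 57 57 60 64 70 75 74 76 79 78 79 76 74 74 71 65 60 59 54 55
 54 53 54 55]
```

```bash
python3 -m inch '[0,0,5,0,100, 0,0,15,0,100, 0,0,40,0,100, 0,0,75,0,100, 0,10,85,0,100, 3,45,85,0,100, 5,85,85,0,100, 7,125,85,0,100, 9,165,85,0,100, 9,165,85,0,100]' 25
```

```text
t: 10.87
tool_pos: [0.5783, -0.0667, 0.2421]
orientation: [0.068, 3.139, 0.004]
force: [-0.1, -0.4, -0.3]
opening: 0.0929
gripper_force: 0.0
```

```bash
python3 -m inch '[2,40,0,0,100, 4,80,0,0,100, 6,120,0,0,100, 8,160,0,0,100, 9,200,0,0,100, 9,235,-20,0,100, 9,247,-50,0,100, 9,247,-85,0,100, 9,247,-120,0,100, 9,247,-130,0,100]' 25
python3 -m inch '[0,0,0,0,100, 0,0,0,0,100, 0,0,0,0,100]'; python3 look.py | tail -2
```

```text
t: 11.7
tool_pos: [0.5834, 0.1734, 0.1051]
orientation: [-0.074, -3.133, 0.003]
force: [-1.5, -0.1, -1.1]
opening: 0.093
gripper_force: 0.0
t: 11.95
tool_pos: [0.5888, 0.1736, 0.114]
orientation: [0.077, 3.136, 0.002]
force: [-0.4, 0.1, -0.4]
opening: 0.0927
gripper_force: 0.0
pointer col262-265 from row 236 [113 111 100  97  97  96  95  87  74  80  94  86  80  81  84  88  88  89
  91  94 101 126 156 167 166 167]
```

The first plate has settled and the pointer moved about 11 mm. Now the second plate.

```bash
python3 -m inch '[-1,0,-30,0,100, -1,0,-60,0,100, -1,0,-75,0,100, -1,0,-83,0,100, -1,0,-83,0,75, -1,0,-83,0,60, -1,0,-83,0,60, -1,0,-83,0,60, -1,0,-83,0,60, -1,0,-83,0,60]' 25
```

```text
t: 12.83
tool_pos: [0.5869, 0.174, 0.0293]
orientation: [0.076, 3.138, 0.002]
force: [-0.2, 1.9, 6.4]
opening: 0.0615
gripper_force: 25.0
```

```bash
python3 -m inch '[0,0,10,0,60, 0,0,40,0,60, 0,0,80,0,60, 0,0,120,0,60, 0,0,160,0,60, 0,-15,200,0,60, -2,-50,220,0,60, -4,-90,220,0,60, -6,-130,220,0,60, -6,-130,220,0,60]' 25
python3 -m inch '[-2,-35,0,0,60, -4,-75,0,0,60, -6,-115,0,0,60, -8,-155,0,0,60, -10,-195,0,0,60, -11,-230,0,0,60, -12,-260,0,0,60, -12,-275,0,0,60, -12,-275,0,0,60, -12,-275,0,0,60]' 25
```

```text
t: 13.67
tool_pos: [0.5794, 0.0368, 0.2488]
orientation: [0.084, 3.14, -0.006]
force: [-0.1, -0.4, -1.6]
opening: 0.0623
gripper_force: 25.0
t: 14.5
tool_pos: [0.5674, -0.2315, 0.2473]
orientation: [-0.078, -3.14, -0.002]
force: [0.9, -0.5, -3.3]
opening: 0.0621
gripper_force: 25.0
```

```bash
python3 -m inch '[1,-7,-15,0,60, 1,-7,-35,0,60, 1,-7,-47,0,60, 1,-7,-47,0,60, 1,-7,-47,0,60]' 25
python3 look.py
```

```text
t: 14.92
tool_pos: [0.5683, -0.2368, 0.1998]
orientation: [-0.074, -3.139, -0.002]
force: [-0.3, 0.1, -1.7]
opening: 0.0622
gripper_force: 25.0
[ 0.26  0.27 -1.5 ] [ 0.569  -0.2374  0.2011] [ 0.02 -0.03 -0.01]
plate px [268.9 179.5]
175 [ 79  72  98 120 106  82  76  76  75  76  74  76  76  75  75  76  75  75
  75  74  73  74  75  79  81  83  86  91]
176 [81 66 77 92 84 76 74 76 75 75 75 74 76 76 76 77 76 76 75 75 75 73 74 73
 71 76 88 92]
177 [83 67 67 76 76 74 77 77 74 73 76 80 85 87 90 89 85 78 75 73 74 75 75 73
 72 73 89 91]
178 [ 85  69  67  74  78  77  76  74  75  77  87 105 117 123 124 122 114  96
  82  76  74  76  75  75  69  75  88  91]
179 [ 86  75  69  75  77  77  76  77  75  87 112 135 151 154 157 153 141 114
  89  77  74  74  75  73  70  75  87  91]
180 [ 89  79  69  75  78  76  76  76  76  91 117 138 149 154 155 149 133 106
  85  75  75  76  75  75  71  73  84  90]
181 [ 89  79  70  75  78  77  76  75  76  80  93 105 110 115 116 108  93  82
  78  74  74  76  75  76  71  72  83  90]
182 [90 80 68 73 77 76 78 78 80 81 80 80 80 81 83 81 78 76 77 76 75 75 76 74
 73 74 81 90]
[... 811 characters left out ...]
7  85 114 142 153 155]
190 [158 157 150 128  97  78  74  75  72  62  62  71  77  78  78  77  76  76
  75  75  75  76  74  76  95 125 146 153]
191 [150 142 126 104  83  78  78  76  73  70  67  74  78  76  77  77  77  75
  75  74  75  76  74  76  82 104 131 146]
192 [127 110  91  80  77  75  76  77  74  75  74  75  77  77  78  78  76  76
  74  75  75  75  76  76  75  85 105 125]
193 [93 82 77 77 75 76 76 76 77 76 76 78 78 78 76 77 77 76 75 75 76 76 74 76
 75 76 83 94]
194 [78 76 76 74 77 76 76 76 74 75 76 76 77 76 77 76 75 76 75 74 75 76 77 75
 76 75 75 77]
pointer col262-265 from row 236 [111 110  99  95  96  96  93  85  72  79  93  84  78  79  82  86  88  88
  90  92 100 124 155 165 166 165]
```

```bash
python3 -m inch '[-1,-1,0,0,60, -1,-1,-3,0,60, -1,-1,-6,0,60, -1,-1,-9,0,60, -1,-1,-12,0,60, -1,-1,-15,0,60, -1,-1,-18,0,60, -1,-1,-21,0,60, -1,-1,-21,0,60, -1,-1,-21,0,60]' 25
python3 look.py | sed -n '1,2p'; python3 look.py | tail -2
```

```text
t: 15.8
tool_pos: [0.5679, -0.2394, 0.1796]
orientation: [0.076, 3.14, 0.0]
force: [2.0, 0.4, -0.0]
opening: 0.0621
gripper_force: 25.0
[ 1.97  0.76 -0.39] [ 0.5679 -0.2395  0.1798] [ 0.31 -0.28 -0.05]
plate px [268.7 185.6]
pointer col262-265 from row 236 [112 110  99  95  96  96  95  96  96  95  85  67  70  79  82  86  87  88
  91  94  97 106 134 161 166 165]
```

The force is +x with a little +y, so the plate goes +1.2 mm in x and +0.9 mm in y.

```bash
python3 -m inch '[0,0,4,0,60, 0,0,8,0,60, 0,0,12,0,60, 1.2,0.9,15,0,60, 1.2,0.9,15,0,60, 1.2,0.9,10,0,60, 1.2,0.9,6,0,60, 1.2,0.9,3,0,60, 1.2,0.9,0,0,60, 1.2,0.9,0,0,60]' 25
python3 look.py | sed -n '1,2p'; python3 look.py | tail -2
```

```text
t: 16.73
tool_pos: [0.5683, -0.2384, 0.1781]
orientation: [-0.076, -3.139, -0.001]
force: [-0.2, 0.6, -3.3]
opening: 0.0621
gripper_force: 25.0
[-0.09  0.35 -1.91] [ 0.5685 -0.2384  0.1787] [ 0.04 -0.04 -0.01]
plate px [269.1 186.1]
pointer col262-265 from row 236 [112 109  99  95  96  96  93  84  70  82  95  84  78  79  82  86  88  88
  90  93 100 124 156 166 166 166]
```

It's threaded: no side force and the pointer is back at rest. Lowering it home.

```bash
python3 -m inch '[0,0,-4,0,60, 0,0,-8,0,60, 0,0,-11,0,60, 0,0,-14,0,60, 0,0,-17,0,60, 0,0,-19,0,60, 0,0,-21,0,60, 0,0,-23,0,60, 0,0,-24,0,60, 0,0,-24,0,60]' 25
python3 look.py | sed -n '1,2p'; python3 look.py | tail -2
```

```text
t: 17.67
tool_pos: [0.5691, -0.2387, 0.1556]
orientation: [0.076, 3.14, -0.0]
force: [0.7, -1.6, 1.4]
opening: 0.0623
gripper_force: 27.1
[ 1.63 -1.28  1.5 ] [ 0.5692 -0.2387  0.1558] [-0.11 -0.27  0.02]
plate px [269.5 192.9]
pointer col262-265 from row 236 [112 110 100  96  96  95  96  95  98 109 115  94  76  64  69  83  88  89
  91  93  96 106 134 161 166 166]
```

The pointer is about 7 mm lower than expected and Fz is positive, so something is holding the plate off home, probably a fingertip on the first plate's edge. Taking a look.

```bash
python3 - <<'E'
from h import *
s,Ks,Es=cam("scene")
B=cv2.resize(s[160:260,225:320],(570,600),interpolation=cv2.INTER_CUBIC)
B=cv2.convertScaleAbs(B,alpha=1.6); cv2.imwrite("pics/p3.png",B)
E
```

```text
(no output)
```

View pics/p3.png

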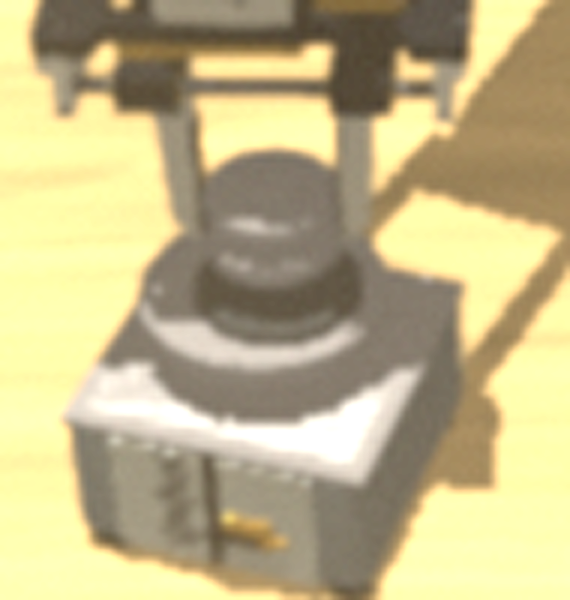

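The two bright front edges are at rows 222 and 265 of the crop, about 25 mm apart where 12 mm is expected. Plate 2 is threaded but not home, because the fingertips rest on plate 1. I'll lift it off, set it back on its batten, and regrip it with the tips level with its underside.

```bash
python3 -m inch '[0,0,2,0,60, 0,0,4,0,60, 0,0,7,0,60, 0,0,10,0,60, 0,0,14,0,60, 0,0,18,0,60, 0,0,22,0,60, 0,0,24,0,60, 0,0,24,0,60, 0,0,24,0,60]' 25
python3 look.py | sed -n '1,2p'; python3 look.py | tail -2
```

```text
t: 18.65
tool_pos: [0.5689, -0.2385, 0.1796]
orientation: [-0.076, -3.141, -0.0]
force: [-0.5, 0.8, -1.3]
opening: 0.0623
gripper_force: 25.0
[ 0.3   0.15 -2.32] [ 0.5688 -0.2385  0.1794] [ 0.07 -0.   -0.06]
plate px [269.  185.9]
pointer col262-265 from row 236 [112 109  99  96  95  95  94  87  71  78  93  84  78  80  83  86  88  88
  90  93 100 124 155 166 166 165]
```

```bash
python3 -m inch '[0,0,5,0,60, 0,0,12,0,60, 0,0,20,0,60, 0,0,40,0,60, 0,0,68,0,60, 2,30,72,0,60, 4,70,72,0,60, 6,110,72,0,60, 8,150,72,0,60, 8,150,72,0,60]' 25
python3 -m inch '[2,40,0,0,60, 4,80,0,0,60, 6,120,0,0,60, 8,160,0,0,60, 10,200,0,0,60, 10,235,0,0,60, 10,258,0,0,60, 10,262,-30,0,60, 10,262,-70,0,60, 10,262,-110,0,60]' 25
python3 -m inch '[0,0,0,0,60, 0,0,0,0,60, 0,0,0,0,60]' 25
```

```text
t: 19.58
tool_pos: [0.5775, -0.0818, 0.2532]
orientation: [0.068, 3.139, 0.005]
force: [-0.9, -0.7, -2.4]
opening: 0.0621
gripper_force: 25.0
t: 20.42
tool_pos: [0.5886, 0.1747, 0.1433]
orientation: [0.073, 3.136, 0.002]
force: [-0.5, -0.2, -3.0]
opening: 0.0621
gripper_force: 25.0
t: 20.67
tool_pos: [0.5883, 0.1734, 0.1446]
orientation: [0.076, 3.138, 0.001]
force: [0.5, -0.3, -2.1]
opening: 0.0621
gripper_force: 25.0
```

```bash
python3 -m inch '[-1,0,-30,0,60, -1,0,-60,0,60, -1,0,-90,0,60, -1,0,-104,0,60, -1,0,-108,0,60, -1,0,-111,0,60, -1,0,-113,0,60, -1,0,-114,0,60, -1,0,-115,0,60, -1,0,-115,0,60]' 25
```

```text
t: 21.5
tool_pos: [0.5877, 0.1738, 0.0293]
orientation: [0.076, 3.137, 0.001]
force: [-1.6, -1.2, 4.5]
opening: 0.0623
gripper_force: 25.0
```

```bash
python3 -m inch '[0,0,0,0,75, 0,0,0,0,85, 0,0,0,0,85, 0,0,6,0,85, 0,0,12,0,85, 0,0,12,0,85, 0,0,12,0,60, 0,0,12,0,60, 0,0,12,0,60, 0,0,12,0,60]' 30
python3 -m inch '[0,0,0,0,60, 0,0,0,0,60, 0,0,0,0,60]' 30
```

```text
t: 22.33
tool_pos: [0.5858, 0.1734, 0.0385]
orientation: [-0.076, -3.14, 0.0]
force: [-1.8, -0.1, -0.5]
opening: 0.0618
gripper_force: 30.0
t: 22.58
tool_pos: [0.5858, 0.1734, 0.0384]
orientation: [-0.076, -3.14, 0.0]
force: [-0.8, 0.7, 0.7]
opening: 0.0622
gripper_force: 30.0
```

```bash
python3 -m inch '[0,0,0,0,75, 0,0,0,0,80, 2,0,3,0,80, 2,0,3,0,80, 2,0,3,0,80, 2,0,3,0,60, 2,0,3,0,60, 2,0,3,0,60, 2,0,3,0,60, 2,0,3,0,60]' 30
```

```text
t: 23.42
tool_pos: [0.5879, 0.1734, 0.0416]
orientation: [-0.076, -3.141, 0.0]
force: [-0.6, -0.2, -0.0]
opening: 0.062
gripper_force: 30.0
```

Gripped near the tips. I'll lift a little and check that the weight is held and the plate stays level.

```bash
python3 -m inch '[0,0,5,0,60, 0,0,15,0,60, 0,0,40,0,60, 0,0,80,0,60, 0,0,120,0,60, 0,0,150,0,60, 0,0,180,0,60, 0,0,200,0,60, 0,0,200,0,60, 0,0,200,0,60]' 30
python3 - <<'E'
from h import *
s,Ks,Es=cam("scene"); p=proj(Ks,Es,robot.read_state()["tool_pos"]).astype(int); print(p,robot.read_state()["force"],robot.read_state()["wrist_torque"])
u,v=p; cv2.imwrite("pics/l1.png",cv2.resize(s[v-50:v+40,u-50:u+50],(600,540),interpolation=cv2.INTER_CUBIC))
E
```

```text
t: 24.25
tool_pos: [0.5887, 0.1736, 0.2433]
orientation: [0.076, 3.137, 0.001]
force: [-0.9, -0.5, -3.5]
opening: 0.062
gripper_force: 30.0
[422 173] [-0.94230204 -0.67009582 -3.64215304] [0.05364642 0.00047351 0.03787676]
```

View pics/l1.png

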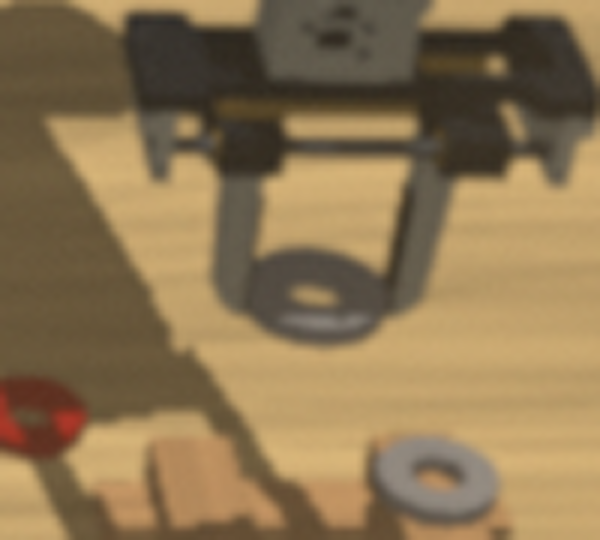

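The plate hangs level at the fingertips, with its centre at about (318,297) in the crop. Back to the pin.

```bash
python3 -m inch '[-2,-35,0,0,60, -4,-75,0,0,60, -6,-115,0,0,60, -8,-155,0,0,60, -10,-195,0,0,60, -12,-235,0,0,60, -13,-270,0,0,60, -13,-270,0,0,60, -13,-270,0,0,60]' 30
python3 -m inch '[-3,-40,0,0,60, -5,-75,0,0,60, -6,-110,-5,0,60, -6,-137,-10,0,60, -6,-142,-20,0,60, -6,-142,-26,0,60, -6,-142,-26,0,60, -6,-142,-26,0,60]' 30; python3 look.py
```

```text
t: 25.05
tool_pos: [0.5733, -0.0983, 0.2385]
orientation: [-0.082, -3.136, -0.002]
force: [-0.2, 0.2, -2.4]
opening: 0.0623
gripper_force: 30.0
t: 25.72
tool_pos: [0.5686, -0.2363, 0.2141]
orientation: [-0.073, -3.138, -0.003]
force: [0.7, -0.4, -1.5]
opening: 0.062
gripper_force: 30.0
[-0.48  0.04 -1.48] [ 0.5691 -0.2365  0.2151] [ 0.02 -0.03  0.01]
plate px [268.9 175.3]
171 [ 80  78 116 150 157 156 149 143 137 129 118 109 103 100  98  97 100 101
 110 118 125 139 149 153 131  96  90  91]
172 [ 80  76 117 153 156 148 134 114 104  92  85  80  78  78  76  77  76  77
  80  85  94 112 132 142 131  99  91  90]
173 [ 80  77 114 147 142 123 104  86  80  76  74  76  76  75  74  75  77  76
  75  75  77  83  98 111 115  99  92  91]
174 [ 82  75 105 131 115  92  81  76  76  77  76  76  77  77  77  78  76  77
  75  75  77  75  79  86  90  88  92  91]
175 [ 82  72  87 102  88  77  75  77  77  76  77  77  75  77  75  76  77  75
  75  77  76  74  76  76  74  79  89  91]
176 [84 69 68 78 78 79 77 77 76 75 77 78 79 83 83 81 80 76 75 77 76 75 74 75
 72 77 88 91]
177 [ 85  70  68  74  77  79  77  76  
[... 1066 characters left out ...]
 97  82  80  82  82  84  83  82  82  81  79
  76  76  86 112 139 156 164 166 165 165]
187 [167 167 169 168 163 152 128  99  80  77  79  81  81  81  80  78  78  76
  73  73  78  91 116 139 155 162 162 161]
188 [164 164 164 158 145 123 102  85  74  71  73  77  80  78  78  78  78  75
  73  74  76  78  87 108 138 155 158 157]
189 [160 160 157 145 118  90  79  75  71  64  67  76  79  79  78  79  77  75
  75  76  76  75  76  86 116 144 153 155]
190 [159 158 150 128  97  81  77  76  73  62  66  74  78  78  80  78  78  75
  76  74  75  77  76  78  96 125 147 152]
pointer col262-265 from row 236 [112 110  99  96  95  94  94  85  72  80  92  84  78  80  82  86  87  88
  90  93 100 124 155 165 165 165]
```

```bash
python3 -m inch '[-0.2,-1.6,-3,0,60, -0.2,-1.6,-6,0,60, -0.2,-1.6,-9,0,60, -0.2,-1.6,-12,0,60, -0.2,-1.6,-15,0,60, -0.2,-1.6,-18,0,60, -0.2,-1.6,-21,0,60, -0.2,-1.6,-24,0,60, -0.2,-1.6,-24,0,60, -0.2,-1.6,-24,0,60]' 30
python3 look.py | sed -n '1,2p'; python3 look.py | tail -2
```

```text
t: 26.6
tool_pos: [0.5688, -0.24, 0.1915]
orientation: [0.076, 3.141, 0.001]
force: [0.1, 2.8, -0.0]
opening: 0.062
gripper_force: 30.0
[0.61 2.89 0.24] [ 0.5688 -0.24    0.1918] [ 0.54 -0.07  0.01]
plate px [268.2 182.3]
pointer col262-265 from row 236 [112 109 100  95  95  96  95  96  95  98  90  69  69  78  82  86  87  88
  92  93  96 106 134 160 166 166]
```

Pushed +y, as before. I'll ease up and move +1.5 mm in y.

```bash
python3 -m inch '[0,0,4,0,60, 0,0,8,0,60, 0,0,12,0,60, 0.2,1.5,15,0,60, 0.2,1.5,15,0,60, 0.2,1.5,10,0,60, 0.2,1.5,6,0,60, 0.2,1.5,3,0,60, 0.2,1.5,0,0,60, 0.2,1.5,0,0,60]' 30
python3 look.py | sed -n '1,2p'; python3 look.py | tail -2
```

```text
t: 27.53
tool_pos: [0.5685, -0.2385, 0.1902]
orientation: [-0.076, -3.139, -0.001]
force: [0.3, 0.3, -2.6]
opening: 0.0619
gripper_force: 30.0
[-0.55  0.37 -2.91] [ 0.5686 -0.2385  0.1908] [ 0.07  0.   -0.02]
plate px [268.7 182.5]
pointer col262-265 from row 236 [112 109  99  95  95  96  95  86  72  78  92  84  78  80  82  86  87  88
  90  93 100 124 156 166 165 166]
```

Threaded. Lowering gently.

```bash
python3 -m inch '[0,0,-4,0,60, 0,0,-8,0,60, 0,0,-11,0,60, 0,0,-14,0,60, 0,0,-16,0,60, 0,0,-18,0,60, 0,0,-20,0,60, 0,0,-22,0,60, 0,0,-23,0,60, 0,0,-23,0,60]' 30
python3 look.py | sed -n '1,2p'; python3 look.py | tail -2
python3 -c "
from h import *
s,Ks,Es=cam('scene')
B=cv2.resize(s[160:260,225:320],(570,600),interpolation=cv2.INTER_CUBIC)
cv2.imwrite('pics/p4.png',cv2.convertScaleAbs(B,alpha=1.6))"
```

```text
t: 28.47
tool_pos: [0.569, -0.2387, 0.1685]
orientation: [0.076, 3.141, -0.0]
force: [-1.7, 0.3, -0.8]
opening: 0.0617
gripper_force: 30.0
[-0.37  0.44 -0.49] [ 0.569  -0.2387  0.1687] [ 0.08  0.19 -0.02]
plate px [269.2 189.1]
pointer col262-265 from row 236 [112 109 100  95  95  95  96  96  94  86  70  65  74  79  82  86  87  89
  91  94  98 114 142 162 166 166]
```

View pics/p4.png

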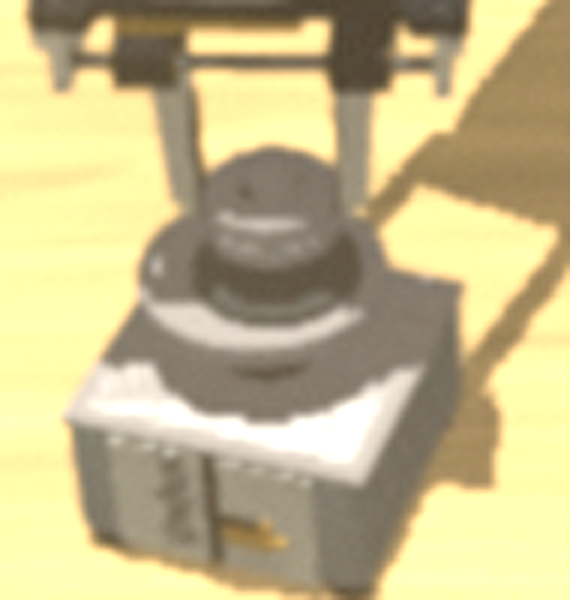

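The front edges are now at rows 222 and 243, 12 mm apart, so plate 2 lies on plate 1. I'll go 2 mm lower to shed the last of the load, then release and rise clear.

```bash
python3 -m inch '[0,0,-1,0,60, 0,0,-2,0,60, 0,0,-2,0,60, 0,0,-2,0,66, 0,0,-2,0,70, 0,0,-2,0,80, 0,0,-2,0,90, 0,0,-2,0,100, 0,0,-2,0,100, 0,0,-2,0,100]' 30
python3 -m inch '[0,0,5,0,100, 0,0,15,0,100, 0,0,40,0,100, 0,0,75,0,100, 0,0,110,0,100, -20,20,120,0,100, -50,50,120,0,100, -80,80,120,0,100, -80,80,120,0,100, -80,80,120,0,100]'
python3 -m inch '[0,0,0,0,100, 0,0,0,0,100, 0,0,0,0,100, 0,0,0,0,100, 0,0,0,0,100, 0,0,0,0,100, 0,0,0,0,100, 0,0,0,0,100, 0,0,0,0,100, 0,0,0,0,100]'
python3 look.py|tail -2
python3 -c "
from h import *
s,Ks,Es=cam('scene')
B=cv2.resize(s[160:260,225:320],(570,600),interpolation=cv2.INTER_CUBIC)
cv2.imwrite('pics/p5.png',cv2.convertScaleAbs(B,alpha=1.6))
hs=cv2.cvtColor(s,cv2.COLOR_BGR2HSV)[...,1];g=cv2.cvtColor(s,cv2.COLOR_BGR2GRAY)
print(hs[242:254,258:274]);print(g[242:254,258:274])"
```

```text
t: 29.45
tool_pos: [0.569, -0.2387, 0.1666]
orientation: [0.076, 3.141, -0.0]
force: [-0.2, 0.2, 0.2]
opening: 0.0918
gripper_force: 0.0
t: 30.28
tool_pos: [0.4879, -0.1574, 0.288]
orientation: [0.074, 3.139, -0.001]
force: [0.3, 0.2, 1.0]
opening: 0.0931
gripper_force: 0.0
t: 31.12
tool_pos: [0.489, -0.1587, 0.2866]
orientation: [0.076, 3.141, -0.0]
force: [0.6, -0.6, 0.4]
opening: 0.0928
gripper_force: 0.0
pointer col262-265 from row 236 [110 108  98  94  94  93  94  93  96 106 108  79  66  74  80  84  85  87
  89  92  95 104 130 157 162 161]
[[ 57  76  76  60  50  51  51  51  50  49  54  52  52  52  51  52]
 [ 56  73  78  61  50  51  52  51  52  52  52  49  48  52  52  52]
 [ 57  69  84  65  62  63  57  56  51  48  51  52  49  51  49  52]
 [ 57  65  83  79  89 100  90  73  66  61  57  56  52  52  51  51]
 [ 54  65  86 102 116 126 119 107 101  95  93  83  64  52  51  50]
 [ 57  64  86 102 110 126 125 125 128 132 129 114  83  54  51  49]
 [ 55  60  86  97 105 119 123 121 126 125 138 130 100  69  58  54]
 [ 55  62  83  90 107 122 130 127 121 128 134 136 125 104  84  64]
 [ 54  61  80
[... 360 characters left out ...]
  93  94  94  95  93  93  94]
 [ 85  68  60  76  93  99  96  95  94  94  94  94  93  94  94  94]
 [ 87  73  61  80 107 115 104 100  97  96  96  94  93  94  94  94]
 [ 89  72  61  75 107 119 106  97 101 104 104 101  95  93  94  95]
 [ 87  74  58  61  76  80  78  84  93  99 105 104  96  95  94  93]
 [ 87  79  60  58  66  67  65  66  68  74  82  88  89  95  96  95]
 [ 86  79  61  63  75  77  75  72  69  69  77  85  92 103 103  96]
 [ 89  81  63  62  75  83  84  81  79  78  81  87  95 105 105  96]
 [ 93  85  66  62  76  87  90  86  86  86  84  85  87  94  95  94]
 [ 93  85  68  63  77  87  90  88  88  88  86  87  89  91  93  94]
 [ 93  86  74  70  78  89  90  88  89  89  89  88  91  92  92  94]]
```

View pics/p5.png

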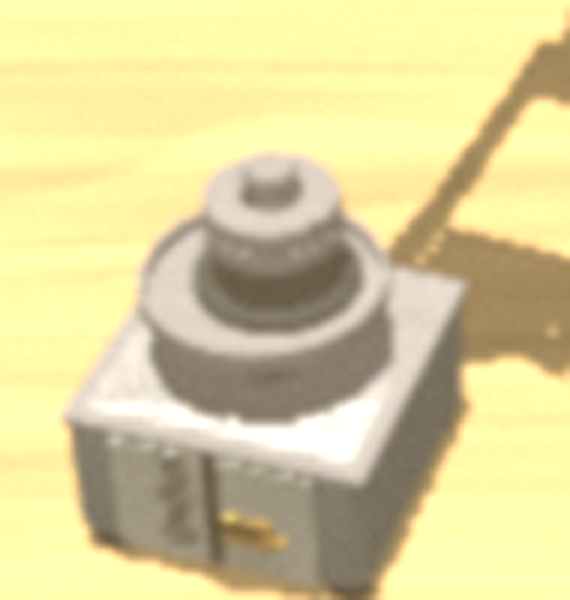

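Both plates lie flat and home, with the shaft showing above them. The pointer, at about row 248, crosses the middle of the brass tab, which spans rows 245–250. Handing in.

```bash
python3 -c "
from plant import job; print(job.close_job())"
```

```text
the job is handed in; nothing more can be done
None
```

I threaded two plates onto the pin and they lie flat and home, with the pointer resting at the middle of the brass tab; plate 2 went back to the shelf once for a regrip, and the job is handed in at about 31 s.

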